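# Set the guide over the sample pot and hold the probe in it

## Task

Swing the clamp lever of the guide carriage open, slide the carriage along its rail until the guide hole stands centred over the steel sample pot, and swing the lever back to lock it there. Then lift the probe by its square handle out of its rest and lower it upright through the middle of the guide hole, without touching the hole's walls, until its tip is about half-way down inside the pot, clear of the pot's floor and sides. Finish while still holding the probe there, still and centred in the hole; leave the timer, the small dish and the flat case where they are.

Things in the scene. Friction and masses are not known exactly. Their poses are not given: they have to be found in the camera images.
- fixture: The guide stand, fixed to the table: an aluminium base plate 130 x 290 x 12 mm with a steel rail along its y axis at x = +37 mm. Origin: centre of the plate's underside; +x is the rear, away from the robot, +y to its left. The grey carriage (block 40 x 60 mm, its top 91 mm above the table) rides on the rail and carries a guide plate 56 x 56 x 18 mm whose hole travels along the line x = -25 mm.
- carriage (a joint): Position of the carriage along the rail, m, 0 to 0.17; it grows as the carriage moves along the fixture's -y. At 0 the hole and the lever's pivot are at the fixture's y = +0.085. Slides freely (about 2 N) with the lever open, stays where it is left, held fast (about 15 N) with the lever locked.
- lever (a joint): Angle of the clamp lever about the vertical, rad, -0.1 to 1.9, growing anticlockwise seen from above. 0: the lever points along the fixture's +x (away from the robot, across the rail): locked. 1.57: it points along the fixture's +y (along the rail): open. Below 0.3 the brake grips, above 0.5 it is fully free; between them it takes some 6 N at the knob. It stays where it is left.
- lever_pivot (a point): Point on the lever's vertical hinge axis, on the carriage's top face, 91 mm above the table. The lever is a flat arm 14 mm wide, its top 11 mm above this point, with a round boss of 22 mm, 13 mm high, on the axis.
- knob (a point): Centre, half-way up, of the upright round white knob at the lever's end: 14 mm in diameter, 40 mm high, 60 mm from the lever's axis, its top 140 mm above the table. It is rigid on the lever and turns with it. Can be pinched from above or pushed.
- bore (a point): Centre of the upper mouth of the guide hole, in the carriage's top plane, 91 mm above the table. The hole is vertical, 22 mm in diameter, 18 mm deep, open below.
- pot_rim (a point): Centre of the rim of the steel sample pot, which is fixed on the base plate under the hole's line of travel. Outside diameter 44 mm with a foot flange of 58 mm, wall 3 mm, inside depth 36 mm; the rim is 52 mm and the inner floor 16 mm above the table.
- rest: The probe's rest, fixed to the table: a grey block 50 x 50 x 50 mm on a foot 66 x 66 x 6 mm, with an upright hole 13 mm wide and 40 mm deep in the middle of its top, in which the probe stands. Origin: centre of its underside.
- probe_handle (a point): Centre of the probe's white square handle, 22 x 22 mm and 50 mm high, its flat sides along the point's x and y axes; the probe's own axis is z (up). A steel button 9 mm in radius stands 3 mm above the handle's top. The loose probe weighs about 70 g; standing in the rest its handle's centre is 140 mm above the table. Below the handle it is a plain steel rod of 10 mm diameter, 105 mm long.
- probe_tip (a point): Centre of the lower end of the probe's rod, 130 mm below the handle's centre.
- timer: Bystander: a small white bench timer, 41 x 68 x 55 mm. Origin: centre of its underside.
- dish_b: Bystander: a small clear petri dish, 39 mm across, 14 mm high. Origin: centre of its underside.
- needle_case: Bystander: a flat dark case, 64 x 125 x 22 mm. Origin: centre of its underside.

How it is judged:
By the outcome, as a careful person would: the job done as asked, in the order asked, and still so for the second after the job is handed in, while the arm keeps its last pose, push and grip.
It also fails if it takes over 62 s, if anything falls off the work surface, if the arm or the gripper's body presses on something with over 40 N, if the wrist force passes 120 N, or if a joint passes its speed limit or range.

## Robot

A 6-joint arm with a two-finger parallel gripper is mounted at the origin on a cart in front of the work surface, level with it; the furniture and walls round the work are solid. World frame = base frame: x ahead of the robot, y to its left, z up, the work surface at z = 0. Lengths are in mm, angles in rad, forces in N, time in s.
With the tool pointing down it reaches from about 350 to 875 mm from the base axis. Payload 15.5 kg.
Tool frame: the origin (TCP) lies at the centre of the arm's flange, where the gripper is bolted on; the fingertips stand 173 mm ahead of it and the grasp point (between the pads) lies bot.tcp_to_grasp ahead of it (bot.tcp_to_grasp is the distance from the TCP to the grasp point, in mm); x points along the fingers, z is the direction in which the jaws open and shut, and the axes are right-handed (so a half turn about x gives the same grasp; the last joint's range is limited). The gripper opens to 85 mm and grips with 20 to 120 N. Pads are 22 mm wide; open, the fingers measure 114 mm over their backs; the gripper's body (76 mm by 85 mm) begins 54 mm behind the grasp point. The pads swing forward as they close: fully open they stand 13 mm farther back than shut.
Start: joints at [0.606, 0.494, 1.345, -0, 1.302, -0.096], TCP at [477.623, 403.118, 404.677] pointing down, gripper open.
Joint ranges: [-2.91, 2.91], [-0.82, 2.16], [0.22, 2.67], [-1.22, 4.37], [0.12, 2.79], [-3.08, 3.08]. Speed limits (rad/s): [1.89, 1.89, 2.57, 3.01, 3.01, 3.01].

## Interface

Orientations are given as [roll, pitch, yaw] about the fixed x, y, z axes, in that order (R = Rz(yaw) Ry(pitch) Rx(roll)).
In Python, from bench import sensors, optics, bot gives the robot as it stands. The module is installed in compiled form; this text tells all that it offers.
- The arm moves only by the tool drive_tool, never from a script. Its argument "rows" is a list of rows, each a list of 3 entries, a list of its own where there are three numbers: the shift along the world's x, y, z in mm, then the turn, a rotation vector about the world's x, y, z in degrees, then the closure in counts, from 0 (fully open) to 255 (shut). A call has 1 to 8 rows; each row is the pose to reach, as a shift and turn from the pose measured when the call began; what a row does not reach only later rows make up. A row lasts 1/10 s, in which the tool goes at most 50 mm and 8.59 degrees, less where a joint would pass 70% of its speed; a pose out of reach is approached as far as the arm can. A call with a gripper value outside its range is refused whole. The fingers move at their own pace and stop on an object; the grip force is fixed at half the most. Time passes only in rows, so rows that repeat a pose let the fingers close. It gives the time, the measured TCP pose, the force and the opening at its end, in the units of the state.
- sensors.get_state(): the state, without advancing time (a new reading comes with each control period).
- optics.get_image(name): name is "side" or "top" or "wrist"; returns (picture, depth): 384x512x3 uint8, blue, green, red; 384x512 float32, mm along the optical axis (not along the pixel's ray), 0 where there is no reading.
- optics.camera_model(name): a dict with "vertical_fov" (degrees; the focal length in pixels is half the picture's height over the tangent of half this angle, whatever the lens; pixels are square), "cx", "cy" (the principal point, pixels), "dist" ([k1, k2, p1, p2, k3] as OpenCV has them; the pictures are not rectified), "R" (3x3) and "t" (3): a world point X has camera coordinates R X + t; the wrist camera has in their place "tool_from_camera" (4x4, takes a point from camera to tool coordinates, whose origin is the TCP and whose axes are the tool frame's). Camera axes: x right, y down, z forward; pixel columns grow to the right and rows downward; lengths in mm; the calibration is good to about 2 mm. A picture is of the moment at which its call begins: read the wrist's pose just before it. camera_model takes no time and is no camera call.
- bot.finish_job(): hands the job in, once; it reports no verdict.
The state is a dict: "time": time; "joint_positions": joint angles; "joint_vel": joint speeds; "effort": joint torques, N m; "tcp_pos": TCP position; "eef_rot": TCP orientation; "force": force on the tool from outside, world axes, zero at the start; "torque": the same for the moment, N m; "finger_gap": opening from 0.0 (shut) to 1.0 (fully open).
Only numpy, scipy, OpenCV 4.12 (cv2) and the standard library are available. Lean on these libraries where they do the work, as an engineer would, in place of code of your own. Each camera call takes 0.05 s, during which the arm holds its last target. There are 200 camera calls.

## Working session

There is one attempt and no reset: what is moved stays moved. The work goes in short steps, Python scripts to look and compute and a tool call to move; the robot and the scene stay as the last step left them, time stands still between calls to the robot, and variables do not carry over. Pictures are saved under pics/ and viewed, about 8 in all and at most 12, crops included, and the job is handed in when it is done.

Besides the shell and the picture viewer there is one more tool, called in YAML: its name, and indented under it one key for each argument. drive_tool: Moves the arm, as the interface text tells. Its arguments: {"type":"object","properties":{"rows":{"type":"array"}},"required":["rows"]}

```bash
mkdir -p pics
cat > h.py <<'E'
import numpy as np, cv2
from bench import sensors, optics, bot
from scipy.spatial.transform import Rotation as Ro
def K(m):
    f=192/np.tan(np.radians(m["vertical_fov"])/2)
    return np.array([[f,0,m["cx"]],[0,f,m["cy"]],[0,0,1.]])
def ext(name,m,st=None):
    # returns R,t camera->world
    if "R" in m:
        R=np.array(m["R"]).T; return R,-R@np.array(m["t"])
    T=np.array(m["tool_from_camera"]); Rt=Ro.from_euler('xyz',st["eef_rot"]).as_matrix()
    return Rt@T[:3,:3], Rt@T[:3,3]+np.array(st["tcp_pos"])
def grab(name):
    st=sensors.get_state(); im,d=optics.get_image(name); m=optics.camera_model(name)
    return im,d,m,ext(name,m,st)
def cloud(d,m,E):
    v,u=np.mgrid[0:384,0:512]; p=np.stack([u,v],-1).reshape(-1,1,2).astype(np.float64)
    n=cv2.undistortPoints(p,K(m),np.array(m["dist"],float)).reshape(384,512,2)
    P=np.dstack([n,np.ones((384,512))])*d[...,None]
    return P@E[0].T+E[1]
def ray(u,v,z,m,E):
    n=cv2.undistortPoints(np.array([[[u,v]]],float),K(m),np.array(m["dist"],float)).ravel()
    r=E[0]@np.array([n[0],n[1],1]); return E[1]+r*(z-E[1][2])/r[2]
def proj(X,m,E):
    R=E[0].T; return cv2.projectPoints(np.array(X,float).reshape(-1,1,3),cv2.Rodrigues(R)[0],-R@E[1],K(m),np.array(m["dist"],float))[0].reshape(-1,2)
E
python3 - <<'E'
from h import *
print(bot.tcp_to_grasp, sensors.get_state())
for n in ("top","side","wrist"):
    im,d,m,E=grab(n); cv2.imwrite(f"pics/{n}0.png",im); np.savez(f"{n}0.npz",im=im,d=d,R=E[0],t=E[1]); print(n,E[1].round(),(d>0).mean())
E
```

```text
154.70000000000002 {'time': 0.0, 'joint_positions': array([ 6.05505469e-01,  4.94157373e-01,  1.34615457e+00,  1.42610982e-05,
        1.30249177e+00, -9.55286799e-02]), 'joint_vel': array([-0.00170298, -0.00052368, -0.00108171,  0.00052414, -0.00092198,
        0.0019767 ]), 'effort': array([-2.02353265e-03, -8.82136559e+01, -3.83867919e+01, -3.10081796e-04,
        1.00565341e-02, -7.54939902e-05]), 'tcp_pos': array([477.48556191, 403.02911859, 404.1082327 ]), 'eef_rot': array([ 3.03471382,  1.56958519, -2.54744112]), 'force': array([-0.22477289,  0.01435014,  0.35849268]), 'torque': array([ 0.03093762,  0.00839898, -0.02823005]), 'finger_gap': 1.0032438632977332}
top [3.470e+02 1.000e+00 1.034e+03] 0.9959309895833334
side [868. 529. 677.] 0.9958343505859375
wrist [429. 460. 373.] 0.9960072835286459
```

View pics/top0.png

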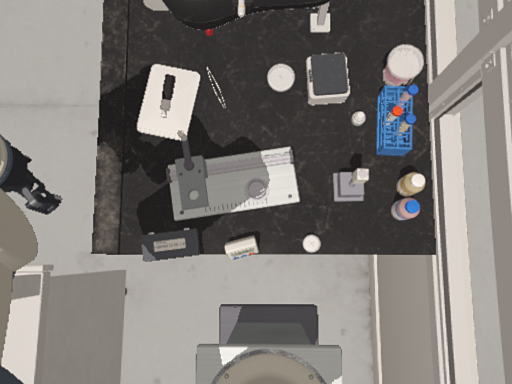

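View pics/side0.png

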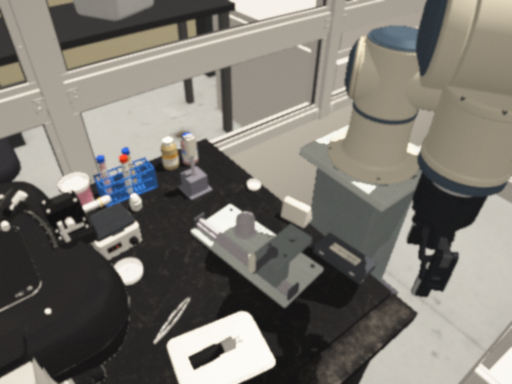

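The top view shows the carriage at the left end of the rail (about px 190,180), with the lever pointing rearward and locked (knob at 183,135). The pot is at (257,188) and the rest with the probe at (348,187). Next I'll measure from the point cloud.

Run:
```python
from h import *
z=np.load("top0.npz"); m=optics.camera_model("top"); E=(z["R"],z["t"]); P=cloud(z["d"],m,E)
im=z["im"]
def rect(sel,name):
    Q=P[sel][:,:2].astype(np.float32)
    if len(Q)<4: print(name,len(Q));return
    r=cv2.minAreaRect(Q); print(name,len(Q),np.round(r[0],1),np.round(r[1],1),round(r[2],2),"mean",Q.mean(0).round(1),"z",np.median(P[sel][:,2]).round(1))
def box(u0,u1,v0,v1,z0,z1):
    s=np.zeros((384,512),bool); s[v0:v1,u0:u1]=1
    return s&(P[...,2]>z0)&(P[...,2]<z1)
print("table z",np.median(P[150:180,310:330,2]))
rect(box(165,303,142,224,7,17),"plate")
rect(box(165,303,142,224,7,200),"fixture all")
rect(box(165,230,145,215,82,97),"carriage")
rect(box(165,230,120,215,100,106),"lever")
rect(box(165,230,120,215,115,150),"knob")
rect(box(240,275,170,205,45,58),"pot")
rect(box(325,375,160,205,3,10),"foot")
rect(box(325,375,160,205,45,58),"restblock")
rect(box(325,375,160,205,150,175),"handletop")
c=cv2.resize(im[115:265,140:385],None,fx=3.2,fy=3.2,interpolation=cv2.INTER_CUBIC); cv2.imwrite("pics/crop.png",c)
```

```text
table z 0.018128819379853667
plate 4455 [512.3  82.1] [131.5 289.8] 8.38 mean [502.8  63.4] z 12.1
fixture all 7226 [523.3  83.8] [152.9 289.6] 8.63 mean [510.3  83.2] z 13.9
carriage 1219 [507.1 164.4] [121.3  59.5] 8.36 mean [500.1 163. ] z 90.9
lever 206 [559.5 174.2] [70.1 21.4] 12.55 mean [557.  172.5] z 103.0
knob 59 [596.6 179.9] [13.2 12.8] 57.41 mean [595.1 178.8] z 138.1
pot 82 [494.8  27.6] [42.1 40.7] 89.38 mean [494.7  26.8] z 51.9
foot 268 [ 515.6 -187.8] [108.8 102.8] 89.71 mean [ 501.1 -176. ] z 5.0
restblock 400 [ 504.6 -182.7] [51.3 51.8] 1.27 mean [ 500.1 -178.4] z 50.1
handletop 171 [ 504.9 -183.7] [21.8 24.4] 89.13 mean [ 504.  -182.6] z 165.8
```

View pics/crop.png

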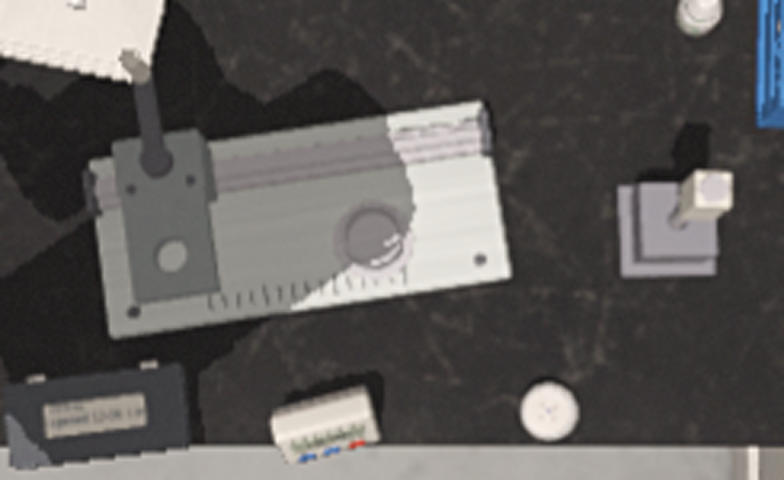

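The views agree: fixture yaw is about 8.4° with its centre at (512.3, 82.1), carriage position about 0, pot at fixture y about -51, so the travel needed is about 136 mm. Next, the tool yaw for a radial pinch of the knob.

Run:
```python
from h import *
z=np.load("top0.npz"); m=optics.camera_model("top"); E=(z["R"],z["t"])
st=sensors.get_state(); R=Ro.from_euler('xyz',st["eef_rot"]).as_matrix(); print(R.round(3)); print("jaw yaw",np.degrees(np.arctan2(R[1,2],R[0,2])))
f=lambda x,y:np.array([512.3,82.1])+Ro.from_euler('z',8.4,degrees=True).as_matrix()[:2,:2]@[x,y]
print("hole pred",f(-25,85),"img",ray(140+171/3.2,115+256/3.2,91,m,E)); print("boss",f(37,85),ray(140+157/3.2,115+161/3.2,104,m,E))
print("pot img",ray(140+374/3.2,115+235/3.2,52,m,E))
```

```text
[[-0.001 -0.645  0.764]
 [-0.001  0.764  0.645]
 [-1.     0.    -0.001]]
jaw yaw 40.16434889163179
hole pred [475.15113425 162.53607259] img [473.88850091 158.11856819  91.        ]
boss [536.48601889 171.59322036] [535.39154657 166.56072162 104.        ]
pot img [493.60658656  24.48491326  52.        ]
```

drive_tool:
  rows:
    - [[119,-223,-55],[0,0,-31.8],0]
    - [[119,-223,-55],[0,0,-31.8],0]
    - [[119,-223,-55],[0,0,-31.8],0]
    - [[119,-223,-55],[0,0,-31.8],0]
    - [[119,-223,-55],[0,0,-31.8],0]
    - [[119,-223,-55],[0,0,-31.8],0]
    - [[119,-223,-55],[0,0,-31.8],0]
    - [[119,-223,-55],[0,0,-31.8],0]

```text
time: 0.95
tcp_pos: [596.2, 180.7, 349.3]
eef_rot: [2.822, 1.569, 2.968]
force: [-0.1, 0.9, 0.4]
finger_gap: 1.001
```

Run:
```python
from h import *
im,d,m,E=grab("wrist"); P=cloud(d,m,E); cv2.imwrite("pics/w1.png",im)
st=sensors.get_state(); print(st["tcp_pos"],st["force"])
b=(P[...,2]>128)&(P[...,2]<146)&(np.hypot(P[...,0]-596,P[...,1]-179)<30)
Q=P[b]; print(len(Q)); 
if len(Q)>5: print(cv2.minAreaRect(Q[:,:2].astype(np.float32)),Q.mean(0))
```

```text
[596.02411734 181.14961526 349.46902037] [-0.0110184   0.35045553  0.30520028]
389
((595.1621704101562, 180.60598754882812), (13.615633964538574, 13.293122291564941), 32.27592086791992) [595.05058821 182.01986623 138.53897973]
```

View pics/w1.png

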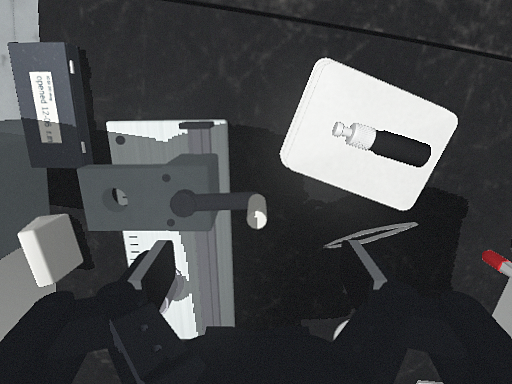

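The wrist view shows the knob at px (257,212), between the open fingers, measured at (595.2, 180.6). Next I descend and pinch it.

drive_tool:
  rows:
    - [[-0.8,-0.5,-35],[0,0,0],0]
    - [[-0.8,-0.5,-63],[0,0,0],0]
    - [[-0.8,-0.5,-63],[0,0,0],0]
    - [[-0.8,-0.5,-63],[0,0,0],150]
    - [[-0.8,-0.5,-63],[0,0,0],255]
    - [[-0.8,-0.5,-63],[0,0,0],255]
    - [[-0.8,-0.5,-63],[0,0,0],255]
    - [[-0.8,-0.5,-63],[0,0,0],255]

```text
time: 1.8
tcp_pos: [595.4, 180.7, 287.2]
eef_rot: [0.867, 1.57, 1.014]
force: [7.2, 1.5, 9.7]
finger_gap: 0.146
```

Run:
```python
from h import *
st=sensors.get_state(); print(st["tcp_pos"],st["force"],st["torque"],st["finger_gap"],st["joint_positions"])
f=8.4
for a in range(0,95,8):
    r=lambda x:60*np.array([np.cos(np.radians(f+x)),np.sin(np.radians(f+x))])
    print(a,(r(a)-r(0)).round(1), end=' ')
```

```text
[595.44101295 180.70019869 287.16091013] [7.2435041  1.53762015 9.7032608 ] [ 0.21820445 -1.15280175 -0.00749885] 0.14575916155585233 [1.98596143e-01 6.17072855e-01 1.47721394e+00 5.13245991e-04
 1.04688773e+00 5.13985344e-02]
0 [0. 0.] 8 [-1.8  8.2] 16 [-4.7 16. ] 24 [-8.7 23.4] 32 [-13.7  30.1] 40 [-19.5  36.1] 48 [-26.2  41.2] 56 [-33.4  45.3] 64 [-41.2  48.4] 72 [-49.4  50.4] 80 [-57.7  51.2] 88 [-66.   50.9]
```

drive_tool:
  rows:
    - [[-1.8,8.2,0],[0,0,8],255]
    - [[-4.7,16,0],[0,0,16],255]
    - [[-8.7,23.4,0],[0,0,24],255]
    - [[-13.7,30.1,0],[0,0,32],255]
    - [[-19.5,36.1,0],[0,0,40],255]
    - [[-26.2,41.2,0],[0,0,48],255]
    - [[-26.2,41.2,0],[0,0,48],255]
    - [[-26.2,41.2,0],[0,0,48],255]

```text
time: 2.6
tcp_pos: [568.4, 221.9, 287.1]
eef_rot: [2.095, 1.569, 3.081]
force: [-5.6, -0.7, 2.3]
finger_gap: 0.141
```

drive_tool:
  rows:
    - [[-6.4,4.1,0],[0,0,8],255]
    - [[-14.2,7.2,0],[0,0,16],255]
    - [[-22.4,9.2,0],[0,0,24],255]
    - [[-30.7,10,0],[0,0,32],255]
    - [[-41.1,9.4,0],[0,0,40],255]
    - [[-41.1,9.4,0],[0,0,40],255]
    - [[-41.1,9.4,0],[0,0,42],255]

```text
time: 3.3
tcp_pos: [526.7, 230.9, 287.1]
eef_rot: [2.067, 1.567, -2.497]
force: [-3.2, -3.5, -0.1]
finger_gap: 0.14
```

Run:
```python
from h import *
im,d,m,E=grab("top"); cv2.imwrite("pics/crop2.png",cv2.resize(im[115:265,140:385],None,fx=3.2,fy=3.2,interpolation=cv2.INTER_CUBIC))
st=sensors.get_state(); R=Ro.from_euler('xyz',st["eef_rot"]).as_matrix(); print("jaw yaw",np.degrees(np.arctan2(R[1,2],R[0,2])),st["tcp_pos"],st["force"],st["joint_positions"][5])
```

```text
jaw yaw 98.63885419654167 [526.72239298 230.88931307 287.04678164] [-4.35367232 -3.87452975  1.86797808] -1.4111676662429684
```

View pics/crop2.png

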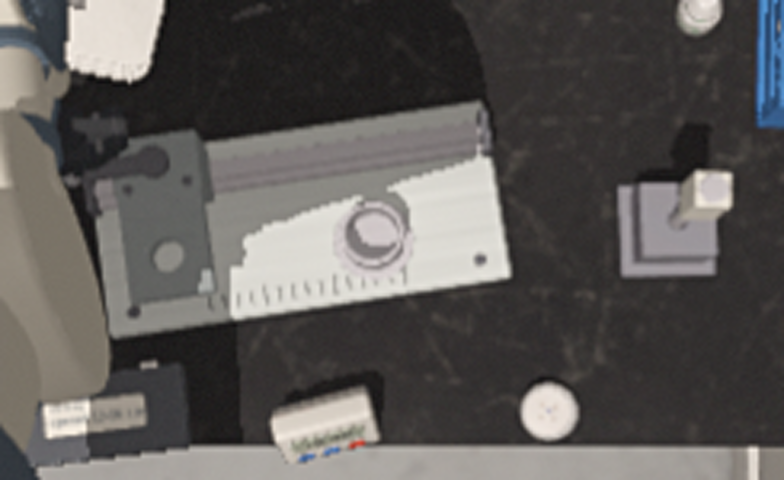

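The lever is open and the hole is at crop px (169,256), with the pot rim at (376,237). I need to slide about 136 mm along the rail.

drive_tool:
  rows:
    - [[1.5,-10,0],[0,0,0],255]
    - [[4.4,-30,0],[0,0,0],255]
    - [[7.4,-50,0],[0,0,0],255]
    - [[10.3,-70,0],[0,0,0],255]
    - [[13.3,-90,0],[0,0,0],255]
    - [[16.2,-110,0],[0,0,0],255]
    - [[18.4,-125,0],[0,0,0],255]
    - [[19.9,-134.5,0],[0,0,0],255]

```text
time: 4.15
tcp_pos: [546.6, 95.1, 287.1]
eef_rot: [1.972, 1.566, -2.59]
force: [-3.4, 2.0, 2.5]
finger_gap: 0.144
```

drive_tool:
  rows:
    - [[0,0,0],[0,0,0],255]

```text
time: 4.25
tcp_pos: [546.8, 94.1, 287.2]
eef_rot: [2.028, 1.566, -2.536]
force: [0.7, -2.2, -0.8]
finger_gap: 0.138
```

```bash
cat > look.py <<'E'
from h import *
import sys
im,d,m,E=grab("top"); np.savez("last.npz",im=im,d=d,R=E[0],t=E[1])
cv2.imwrite(sys.argv[1],cv2.resize(im[130:240,195:305],None,fx=5,fy=5,interpolation=cv2.INTER_CUBIC))
st=sensors.get_state(); R=Ro.from_euler('xyz',st["eef_rot"]).as_matrix(); print(st["time"],"jaw yaw",np.degrees(np.arctan2(R[1,2],R[0,2])),st["tcp_pos"],st["force"],st["joint_positions"][5])
E
python3 look.py pics/c3.png
```

```text
4.3 jaw yaw 98.5224503339775 [546.73060742  94.51539089 287.10778589] [-1.2752448  -3.43741419 -0.76897052] -1.6536190270085271
```

View pics/c3.png

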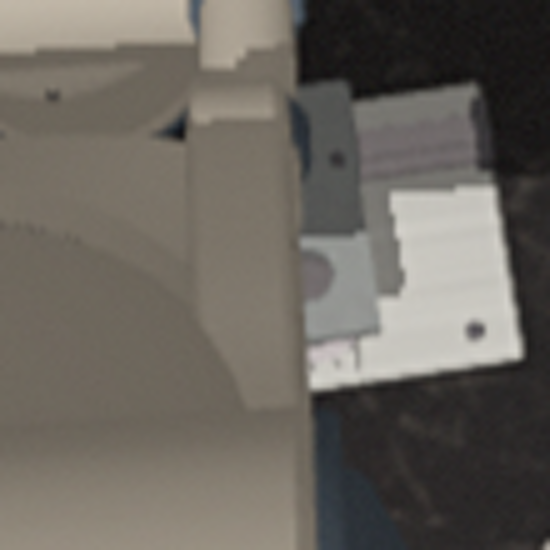

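Run:
```python
from h import *
z=np.load("top0.npz"); m=optics.camera_model("top"); E=(z["R"],z["t"])
def rectify(img,z0,cx,cy,half=34,s=0.2,crop=False):
    n=int(2*half/s); g=(np.arange(n)+.5)*s-half
    X=cx-g[:,None]+0*g[None]; Y=cy-g[None]+0*g[:,None]
    uv=proj(np.stack([X,Y,X*0+z0],-1),m,E).reshape(n,n,2)
    if crop: uv=(uv-[140,115]+.5)*3.2-.5
    o=cv2.remap(img,uv.astype(np.float32),None,cv2.INTER_CUBIC)
    for r in (11,19,22,29): cv2.circle(o,(n//2,n//2),int(r/s),(0,255,0) if r in(11,22) else (0,0,255),1)
    cv2.line(o,(n//2-8,n//2),(n//2+8,n//2),(255,0,0),1);cv2.line(o,(n//2,n//2-8),(n//2,n//2+8),(255,0,0),1)
    return o
c2=cv2.imread("pics/crop2.png")
a=rectify(c2,91,473.5,160,crop=True); b=rectify(c2,52,493.6,25.5,crop=True)
cv2.imwrite("pics/rect.png",np.hstack([a,b]))
# side camera check now
im,d,m2,E2=grab("side"); np.savez("side3.npz",im=im,d=d,R=E2[0],t=E2[1])
p=proj([495,27,52],m2,E2)[0]; print(p)
```

```text
[245.06245261 217.27829764]
```

View pics/rect.png

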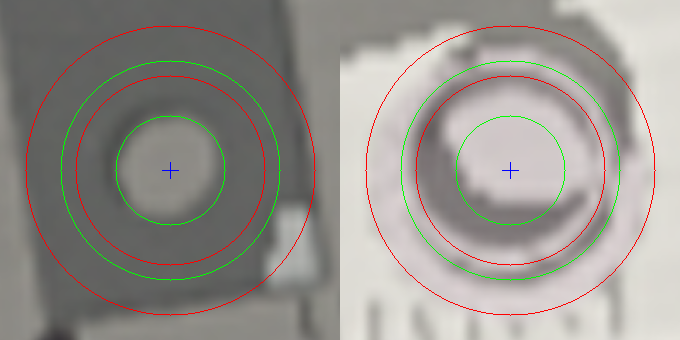

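Rectified, the hole mouth sits at about (476.1, 161.8) and the pot at about (495.3, 26.8). The target travel is therefore about 137 mm, and the TCP moved 137.8 mm. I'll correct back 0.8 mm during the locking swing.

drive_tool:
  rows:
    - [[8.2,1.4,0],[0,0,-8],255]
    - [[16.6,0.9,0],[0,0,-16],255]
    - [[24.8,-0.8,0],[0,0,-24],255]
    - [[32.7,-3.6,0],[0,0,-32],255]
    - [[40.1,-7.5,0],[0,0,-40],255]
    - [[46.9,-12.3,0],[0,0,-48],255]
    - [[53.0,-18.1,0],[0,0,-56],255]
    - [[53.0,-18.1,0],[0,0,-56],255]

```text
time: 5.15
tcp_pos: [600.3, 77.3, 287.1]
eef_rot: [1.885, 1.567, 2.625]
force: [1.3, 2.5, 1.4]
finger_gap: 0.14
```

```bash
python3 look.py pics/c4.png
```

```text
5.2 jaw yaw 42.73321333729587 [599.95682331  77.55219597 287.20798911] [2.06359928 1.72737572 0.0328366 ] -0.717721406623513
```

drive_tool:
  rows:
    - [[3.5,-4.5,0],[0,0,-5],255]
    - [[6.0,-7.8,0],[0,0,-9],255]
    - [[10.1,-15,0],[0,0,-17],255]
    - [[13.3,-22.8,0],[0,0,-25],255]
    - [[14.8,-29,0],[0,0,-31],255]
    - [[14.8,-32.9,0],[0,0,-34.3],255]
    - [[14.8,-32.9,0],[0,0,-34.3],255]
    - [[14.8,-32.9,0],[0,0,-34.3],255]

```text
time: 6.0
tcp_pos: [615.6, 45.2, 287.6]
eef_rot: [0.913, 1.567, 1.066]
force: [8.1, 0.3, -3.7]
finger_gap: 0.137
```

```bash
python3 look.py pics/c5.png
```

```text
6.05 jaw yaw 8.745430412454574 [615.55000409  45.25186594 287.58386167] [ 8.24913942  0.93228301 -3.69797933] -0.17884509868759654
```

View pics/c5.png

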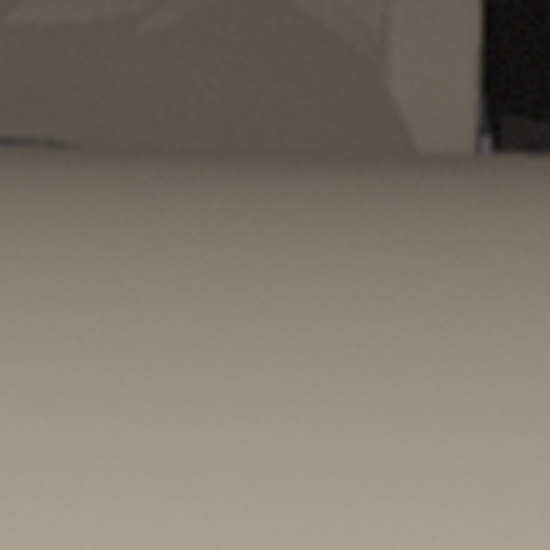

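Arm occludes the view. I'll release, rise and head toward the probe, then look.

drive_tool:
  rows:
    - [[0,0,0],[0,0,0],60]
    - [[0,0,0],[0,0,0],0]
    - [[0,0,0],[0,0,0],0]
    - [[0,0,0],[0,0,0],0]
    - [[0,0,40],[0,0,0],0]
    - [[0,0,80],[0,0,0],0]
    - [[-30,-40,90],[0,0,-4],0]
    - [[-55,-85,90],[0,0,-8.7],0]

```text
time: 6.85
tcp_pos: [561.3, -37.5, 379.6]
eef_rot: [0.382, 1.564, 0.384]
force: [1.2, -1.9, 0.1]
finger_gap: 1.002
```

drive_tool:
  rows:
    - [[-20,-50,0],[0,0,0],0]
    - [[-40,-100,0],[0,0,0],0]
    - [[-55,-140,0],[0,0,0],0]
    - [[-55,-142,0],[0,0,0],0]
    - [[-55,-142,0],[0,0,0],0]

```text
time: 7.35
tcp_pos: [505.8, -180.5, 379.6]
eef_rot: [0.397, 1.564, 0.396]
force: [1.2, -0.5, 0.2]
finger_gap: 0.998
```

```bash
python3 look.py pics/c6.png
python3 - <<'E'
from h import *
im,d,m,E=grab("wrist"); P=cloud(d,m,E); 
b=(P[...,2]>155)&(P[...,2]<175)&(np.hypot(P[...,0]-505,P[...,1]+184)<30); Q=P[b]
print(len(Q),cv2.minAreaRect(Q[:,:2].astype(np.float32)) if len(Q)>5 else 0, Q.mean(0))
z=np.load("last.npz"); m=optics.camera_model("top"); E=(z["R"],z["t"]); P=cloud(z["d"],m,E)
b=(P[...,2]>128)&(P[...,2]<146)&(np.hypot(P[...,0]-613,P[...,1]-45)<30); Q=P[b]
print("knob",len(Q),cv2.minAreaRect(Q[:,:2].astype(np.float32)) if len(Q)>5 else 0)
b=(P[...,2]>86)&(P[...,2]<95)&(np.abs(P[...,0]-520)<80)&(np.abs(P[...,1]-27)<60); Q=P[b]
print("carr",len(Q),cv2.minAreaRect(Q[:,:2].astype(np.float32)))
n=340;s=.2;g=(np.arange(n)+.5)*s-34
X=495.3-g[:,None]+0*g[None];Y=26.8-g[None]+0*g[:,None]
o=[]
for img,zz in((z["im"],91),(np.load("top0.npz")["im"],52)):
    uv=proj(np.stack([X,Y,X*0+zz],-1),m,E).reshape(n,n,2).astype(np.float32)
    q=cv2.remap(img,uv,None,cv2.INTER_CUBIC); [cv2.circle(q,(170,170),int(r/s),c,1) for r,c in((11,(0,255,0)),(22,(0,255,0)))]
    o.append(q)
cv2.imwrite("pics/rect6.png",np.hstack(o+[cv2.resize(cv2.flip(im,-1)if 0 else im,None,fx=.25,fy=.885416)]))
E
```

```text
7.4 jaw yaw 0.033271599313604246 [ 506.20469985 -179.49648377  379.54294654] [-0.6590584  -0.05588494 -0.20079685] -0.4563299878384412
992 ((504.5351257324219, -182.75784301757812), (22.369800567626953, 21.94078254699707), 87.162353515625) [ 504.44400217 -180.66711896  165.52406138]
knob 44 ((616.8187866210938, 47.107139587402344), (12.509832382202148, 12.758966445922852), 5.517687797546387)
carr 1163 ((522.243408203125, 29.693695068359375), (110.33186340332031, 59.59933853149414), 8.870116233825684)
```

View pics/rect6.png

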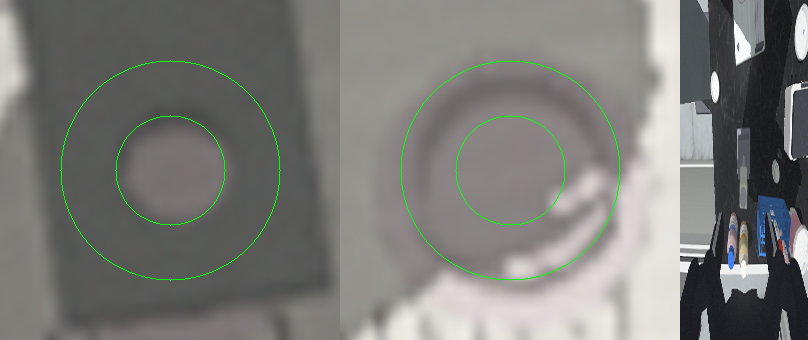

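The hole in the left panel is centred at px (172,166), about (496.1, 26.4). The pot in the middle panel is at about (495.7, 26.7), so they are aligned to about 0.5 mm, and the lever is about 1–2° from zero (locked). The probe handle is at (504.6, -183).

drive_tool:
  rows:
    - [[-1.5,-3,-30],[0,0,-1],0]
    - [[-1.5,-3,-60],[0,0,-1],0]
    - [[-1.5,-3,-79],[0,0,-1],0]
    - [[-1.5,-3,-79],[0,0,-1],0]
    - [[-1.5,-3,-79],[0,0,-1],0]

```text
time: 7.95
tcp_pos: [505.5, -180.9, 300.9]
eef_rot: [0.48, 1.564, 0.466]
force: [-1.0, 0.1, 0.2]
finger_gap: 0.999
```

drive_tool:
  rows:
    - [[0,0,0],[0,0,0],120]
    - [[0,0,0],[0,0,0],200]
    - [[0,0,0],[0,0,0],255]
    - [[0,0,0],[0,0,0],255]
    - [[0,0,0],[0,0,0],255]
    - [[0,0,0],[0,0,0],255]

```text
time: 8.55
tcp_pos: [505.2, -181.0, 301.3]
eef_rot: [0.493, 1.565, 0.479]
force: [-4.0, 1.1, 9.2]
finger_gap: 0.249
```

```bash
python3 look.py pics/x.png; python3 -c "
from h import *
print(sensors.get_state())"
```

```text
8.6 jaw yaw -0.8004748330642364 [ 505.17223707 -180.94477481  301.30702939] [-3.73848429  1.20863412  9.49169893] -0.44605346470064894
{'time': 8.6, 'joint_positions': array([-0.45668222,  0.49928511,  1.6835121 ,  0.00579096,  0.95540416,
       -0.44605346]), 'joint_vel': array([ 0.00105078, -0.001106  , -0.0005075 ,  0.00035111, -0.0009763 ,
        0.00081054]), 'effort': array([ 6.73103482e-01, -7.39114738e+01, -2.82867962e+01,  6.23077489e-01,
       -1.61222644e+00, -1.44729056e-02]), 'tcp_pos': array([ 505.17223707, -180.94477481,  301.30702939]), 'eef_rot': array([0.50481051, 1.56497276, 0.49084677]), 'force': array([-3.73848429,  1.20863412,  9.49169893]), 'torque': array([-0.02920084,  1.13902157,  0.01891916]), 'finger_gap': 0.25148863866984944}
```

Grip is good (gap 0.25, about 21 mm). Next I lift straight up.

drive_tool:
  rows:
    - [[0,0,10],[0,0,0],255]
    - [[0,0,25],[0,0,0],255]
    - [[0,0,45],[0,0,0],255]
    - [[0,0,70],[0,0,0],255]
    - [[0,0,95],[0,0,0],255]
    - [[0,0,115],[0,0,0],255]
    - [[0,0,120],[0,0,0],255]
    - [[0,0,120],[0,0,0],255]

```text
time: 9.4
tcp_pos: [505.2, -181.0, 422.0]
eef_rot: [0.322, 1.564, 0.308]
force: [0.2, -0.4, 0.1]
finger_gap: 0.251
```

Run:
```python
from h import *
st=sensors.get_state(); print(st["tcp_pos"],st["force"],st["finger_gap"],Ro.from_euler('xyz',st["eef_rot"]).as_matrix().round(4)[:,0])
# rod axis from side & top & wrist depth
for n in("side","top","wrist"):
    im,d,m,E=grab(n); P=cloud(d,m,E); x,y=st["tcp_pos"][:2]
    for z0,z1 in((122,140),(140,160),(160,180),(180,200),(200,222),(240,255)):
        b=(P[...,2]>z0)&(P[...,2]<z1)&(np.hypot(P[...,0]-x,P[...,1]-y)<25); Q=P[b]
        if len(Q)>3: print(n,z0,len(Q),Q.mean(0).round(1),Q.min(0).round(1),Q.max(0).round(1))
    if n=="side": p=proj([x,y,180],m,E)[0].astype(int); print(p); cv2.imwrite("pics/s7.png",cv2.resize(im[max(0,p[1]-60):p[1]+60,max(0,p[0]-50):p[0]+50],None,fx=4.5,fy=4.5,interpolation=cv2.INTER_CUBIC)); np.savez("s7.npz",im=im,d=d,p=p)
```

```text
[ 505.16223717 -180.97749811  422.02717304] [ 0.23474919 -0.41163511  0.08923192] 0.25068249131517006 [ 0.0066  0.0021 -1.    ]
side 122 15 [ 508.3 -178.8  135.2] [ 503.4 -181.9  130. ] [ 511.8 -175.4  139.7]
side 140 29 [ 509.3 -179.1  150.6] [ 503.8 -182.5  140.2] [ 512.9 -174.3  159.7]
side 160 29 [ 509.1 -179.4  169.8] [ 503.8 -185.3  160.4] [ 512.3 -176.3  179.7]
side 180 32 [ 509.1 -179.   189.7] [ 502.9 -186.2  180.1] [ 513.2 -174.1  198.3]
side 200 32 [ 508.5 -178.3  210.9] [ 503.  -183.3  201. ] [ 513.  -175.2  221.5]
side 240 71 [ 507.8 -171.1  248. ] [ 485.1 -182.7  240.1] [ 524.9 -166.6  255. ]
[188 130]
wrist 122 29 [ 504.9 -179.2  135.4] [ 499.8 -182.9  129.2] [ 509.3 -177.9  139.9]
wrist 140 71 [ 504.7 -179.3  150.6] [ 499.9 -183.   140.4] [ 509.8 -177.8  159.4]
wrist 160 88 [ 505.  -179.1  170.3] [ 500.2 -181.7  160.5] [ 509.5 -177.8  179.9]
wrist 180 118 [ 504.9 -179.2  190.7] [ 500.  -183.2  180. ] [ 509.9 -177.6  200. ]
wrist 200 139 [ 505. -179.  210.] [ 500.2 -183.4  200.2] [ 510.  -177.6  220.3]
wrist 240 536 [ 505.2 -171.7  248.8] [ 483.  -174.3  240.1] [ 527.3 -168.8  255. ]
```

View pics/s7.png

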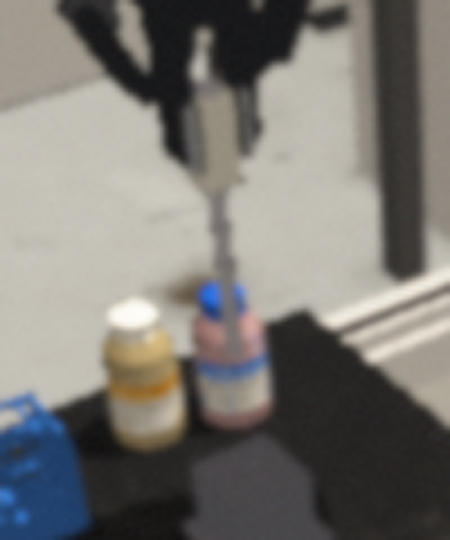

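The wrist depth shows the rod vertical at (504.9, -182.8), with the tip at z about 130. Next I carry it over to hover above the hole.

drive_tool:
  rows:
    - [[-0.9,20,0],[0,0,0],255]
    - [[-2.2,50,0],[0,0,0],255]
    - [[-3.7,85,0],[0,0,0],255]
    - [[-5.3,120,0],[0,0,0],255]
    - [[-6.8,155,0],[0,0,0],255]
    - [[-8.2,185,-5],[0,0,0],255]
    - [[-9,204,-12],[0,0,0],255]
    - [[-9.2,209.4,-15],[0,0,0],255]

```text
time: 10.35
tcp_pos: [495.2, 30.2, 404.0]
eef_rot: [1.243, 1.567, 1.231]
force: [0.2, -0.7, -0.2]
finger_gap: 0.247
```

drive_tool:
  rows:
    - [[0,0,0],[0,0,0],255]
    - [[0,0,0],[0,0,0],255]

```text
time: 10.55
tcp_pos: [495.2, 29.7, 403.6]
eef_rot: [1.494, 1.567, 1.482]
force: [0.4, -0.3, -0.7]
finger_gap: 0.249
```

```bash
cat > hov.py <<'E'
from h import *
import sys
st=sensors.get_state(); print(st["time"],st["tcp_pos"],st["force"],st["finger_gap"],Ro.from_euler('xyz',st["eef_rot"]).as_matrix().round(4)[:,0]); x,y=st["tcp_pos"][:2]
im,d,m,E=grab("wrist"); P=cloud(d,m,E)
for z0 in range(95,220,20):
    b=(P[...,2]>z0)&(P[...,2]<z0+20)&(np.hypot(P[...,0]-x,P[...,1]-y)<12); Q=P[b]
    if len(Q)>3: print(z0,len(Q),Q.mean(0).round(1),Q.min(0).round(1),np.percentile(Q,97,axis=0).round(1))
n=400;s=.15;g=(np.arange(n)+.5)*s-30
def rec(img,m,E,zz,cx=495.7,cy=26.6):
    X=cx-g[:,None]+0*g[None];Y=cy-g[None]+0*g[:,None]
    uv=proj(np.stack([X,Y,X*0+zz],-1),m,E).reshape(n,n,2).astype(np.float32)
    q=cv2.remap(img,uv,None,cv2.INTER_CUBIC); cv2.circle(q,(200,200),int(11/s),(0,255,0),1); return q
p=proj([x,y,91],m,E)[0].astype(int); print(p)
cr=im[max(0,p[1]-70):p[1]+70,max(0,p[0]-70):p[0]+70]
cv2.imwrite(sys.argv[1],np.hstack([rec(im,m,E,91),cv2.resize(cr,(400,400),interpolation=cv2.INTER_CUBIC)]))
# carriage-top depth: hole = missing points within top plane
b=(np.abs(P[...,2]-91)<2.5)&(np.abs(P[...,0]-510)<70)&(np.abs(P[...,1]-27)<50); print("top",b.sum(),cv2.minAreaRect(P[b][:,:2].astype(np.float32)))
E
python3 hov.py pics/w8.png
```

```text
10.55 [495.2200718   29.69963408 403.59862381] [ 0.38455862 -0.32258552 -0.65143657] 0.248968456902139 [ 3.0e-04  3.8e-03 -1.0e+00]
95 6 [495.7  31.5 114.2] [491.8  29.7 113.4] [498.3  32.2 114.9]
115 62 [493.9  31.5 125.5] [489.   27.8 115.6] [498.3  32.7 134.1]
135 82 [494.1  31.5 145. ] [489.3  28.3 135.2] [498.8  32.8 154.1]
155 99 [494.4  31.6 165.1] [489.8  27.6 155. ] [498.7  32.8 174.2]
175 141 [494.4  31.4 185.1] [489.4  27.6 175. ] [498.9  32.7 193.9]
195 55 [494.4  32.1 199. ] [489.9  29.6 195.1] [498.   33.1 203.6]
215 337 [495.4  38.7 227.2] [487.2  37.7 218.3] [502.8  39.1 234.7]
[257 181]
top 4608 ((521.7715454101562, 29.91181182861328), (108.98253631591797, 59.93398666381836), 8.576970100402832)
```

View pics/w8.png

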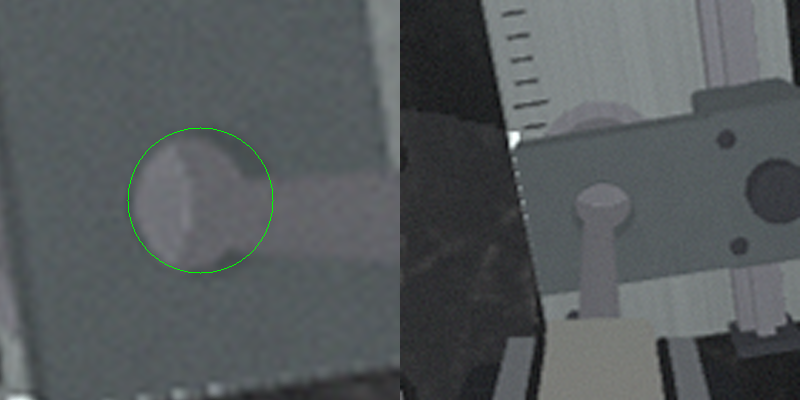

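The tip is just above the hole. Rod axis is at about (494.1, 27.7) and the hole at (495.5, 26.3), taken from the mouth edge and the carriage outline. I'll shift (+1.5, -1.5), re-measure, then descend.

drive_tool:
  rows:
    - [[1.5,-1.5,0],[0,0,0],255]
    - [[1.5,-1.5,-5],[0,0,0],255]
    - [[1.5,-1.5,-10],[0,0,0],255]
    - [[1.5,-1.5,-10],[0,0,0],255]
    - [[1.5,-1.5,-10],[0,0,0],255]

```text
time: 11.1
tcp_pos: [496.8, 27.9, 393.7]
eef_rot: [1.464, 1.567, 1.451]
force: [-0.5, -0.2, -0.2]
finger_gap: 0.244
```

```bash
python3 hov.py pics/w9.png
```

```text
11.1 [496.78998605  27.88834968 393.65631983] [-0.50567518 -0.2203632  -0.15421554] 0.2436188800366243 [ 5.0e-04  3.8e-03 -1.0e+00]
95 34 [495.7  29.8 109.4] [490.6  26.  103.1] [499.9  30.9 114.5]
115 72 [495.7  29.6 125.5] [490.8  26.3 115.9] [500.5  30.9 134.2]
135 89 [495.8  29.8 145.3] [491.2  27.2 135. ] [500.2  30.9 154.1]
155 121 [495.9  29.6 165.4] [490.9  25.6 155.1] [500.6  31.  174.3]
175 128 [496.1  30.  184. ] [491.3  25.6 175.2] [500.4  31.1 192.9]
195 115 [497.   36.8 211.8] [489.4  36.2 208.2] [503.9  37.3 214.9]
215 495 [496.9  36.9 225.8] [488.6  36.  215. ] [504.4  37.5 234.5]
[257 183]
top 4957 ((521.69580078125, 29.964370727539062), (109.01139068603516, 59.413047790527344), 8.688688278198242)
```

View pics/w9.png

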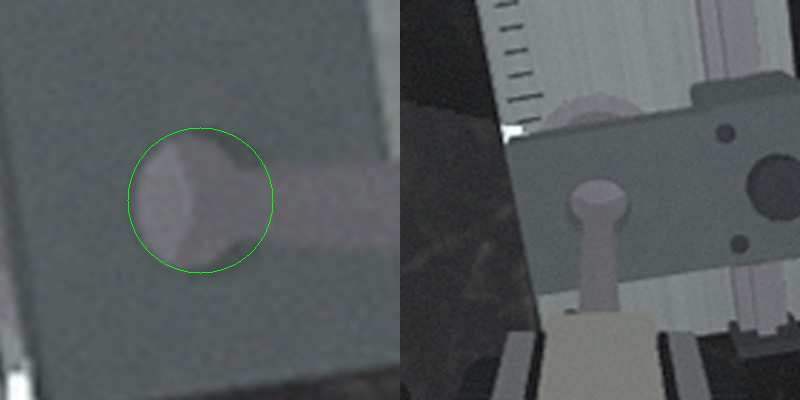

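Rod at (495.6, 25.9) and hole at about (495.6, 26.0): centred. The tip is at z about 102, so I lower 68 mm to bring it to z about 34.

drive_tool:
  rows:
    - [[0,0,-8],[0,0,0],255]
    - [[0,0,-17],[0,0,0],255]
    - [[0,0,-26],[0,0,0],255]
    - [[0,0,-36],[0,0,0],255]
    - [[0,0,-46],[0,0,0],255]
    - [[0,0,-56],[0,0,0],255]
    - [[0,0,-64],[0,0,0],255]
    - [[0,0,-68],[0,0,0],255]

```text
time: 11.95
tcp_pos: [496.7, 27.9, 324.8]
eef_rot: [1.665, 1.567, 1.653]
force: [-0.1, 0.2, -0.2]
finger_gap: 0.246
```

drive_tool:
  rows:
    - [[0,0,0],[0,0,0],255]
    - [[0,0,0],[0,0,0],255]
    - [[0,0,0],[0,0,0],255]

```text
time: 12.25
tcp_pos: [496.8, 27.9, 325.2]
eef_rot: [1.474, 1.567, 1.462]
force: [0.3, 0.1, -1.3]
finger_gap: 0.251
```

```bash
python3 hov.py pics/w10.png
```

```text
12.25 [496.83656382  27.9429814  325.18084206] [ 0.30892593  0.06498476 -1.3242143 ] 0.2512289896706369 [ 4.0e-04  3.7e-03 -1.0e+00]
95 134 [496.   29.7 105.3] [491.   26.1  95.1] [500.5  31.  114.3]
115 67 [496.1  30.2 119.7] [491.5  27.6 115. ] [500.3  31.1 124.5]
135 314 [497.   36.9 148. ] [488.7  36.  139.6] [504.5  37.4 154.7]
155 574 [496.9  36.9 165.8] [488.8  36.  155.1] [504.4  37.4 174.6]
175 2513 [496.9  30.2 188.6] [484.9  16.6 175.1] [507.1  37.2 192.6]
195 21 [506.3  28.4 199.9] [485.5  26.1 195.1] [508.8  30.8 214.3]
215 805 [497.1  38.6 230.2] [489.8  30.1 215.4] [502.7  39.5 234.6]
[257 207]
top 7365 ((521.775390625, 29.863807678222656), (109.34658813476562, 59.836788177490234), 8.485760688781738)
```

Run:
```python
from h import *
im,d,m,E=grab("wrist"); P=cloud(d,m,E)
b=(P[...,2]>130)&(P[...,2]<146)&(np.hypot(P[...,0]-615,P[...,1]-45)<20); Q=P[b]
if len(Q)>5:
    c=np.array(cv2.minAreaRect(Q[:,:2].astype(np.float32))[0]); a=np.degrees(np.arctan2(*(c-[556.8,35.1])[::-1]))-8.5; print("knob",len(Q),c,"lever deg",a)
st=sensors.get_state(); print(st["time"],abs(st["joint_vel"]).max(),st["force"])
if len(Q)>5 and abs(a)<10: print(bot.finish_job())
```

```text
knob 631 [614.67443848  46.95057678] lever deg 3.072125649547786
12.35 0.002037169776576587 [ 0.86500134 -0.33038169 -1.13360601]
the job is handed in; nothing more can be done
None
```

The job is handed in at 12.4 s of the allowed 62 s, with the probe still held still and upright in the guide hole. No verdict was reported.

- **Carriage and lever:** I pinched the knob, swung the lever open, slid the carriage about 137 mm and swung the lever back. The hole measured about 0.5 mm from the pot's centre. The lever's angle measured about 3° (0.05 rad), well inside the locked range.
- **Probe:** I lifted it from its rest, corrected its position over the hole and lowered it. At the end the rod was at about (495.8, 26.0) and the hole at about (495.3, 25.9), in mm. That leaves roughly 5.5 mm of clearance to the hole's walls. The tip is at z about 34 mm, halfway between the pot's floor (16) and rim (52).
- **Forces:** The highest reading I saw was about 12 N, while pinching the knob. Forces read near zero after the descent and about 1 N at the end, with no sign of contact.

**Checks that disagreed or failed:**
- Single hole and pot estimates from the different cameras and methods differed by 1–3 mm, so I relied on relative measurements.
- The final wrist picture could not be viewed because the 12-picture limit was reached. The last check is numeric, from the wrist camera's depth.
- I did not re-check the timer, dish and case after the moves. The path stayed well above and away from them.

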